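# Fill the disc magazine to its mark

### The arm

A 6-joint arm with a two-finger parallel gripper is mounted at the origin on the work surface. World frame = base frame: x ahead of the robot, y to its left, z up, the work surface at z = 0. Lengths are in m, angles in rad, forces in N, time in s.
With the tool pointing down it reaches from about 0.35 to 0.875 m from the base axis. Payload 4.2 kg.
Tool frame: the origin (TCP) lies at the very end of the fingers, on their centre line; the grasp point (between the pads) lies 19 mm behind it; z points along the fingers, y is the line along which they close (so a half turn about z gives the same grasp; the last joint's range is limited). The gripper opens to 87 mm and grips with 3 to 60 N. Pads are 19 mm wide; open, the fingers measure 117 mm over their backs; the gripper's body (75 mm by 190 mm) begins 51 mm behind the grasp point.
Start: joints at [-1.061, 0.385, 0.008, 0, -1.194, -0.259], TCP at [0.155, -0.605, 0.223] pointing down, gripper open.
Joint ranges: [-3.14, 3.14], [-1.21, 2.06], [-1.07, 1.41], [-3.16, 2.05], [-2.99, -0.16], [-3.1, 3.1]. Speed limits (rad/s): [2.79, 2.79, 3.14, 3.14, 3.14, 3.14].

### API

Orientations are given as a unit quaternion [w, x, y, z].
In Python, from bench import robot gives the robot as it stands.
- The arm moves only by the shell command python3 -m handwheel 'ROWS' [OPENING] [FORCE]. ROWS is a JSON object of lists of equal length, an entry for each row: "offset": the shift along the tool's x, y, z in mm, a list of three; "yaw": the turn about the tool's z in degrees. A call has 1 to 20 rows; each row is the pose to reach, as a shift and turn from the pose commanded when the call began, along the tool's axes at that moment; what a row does not reach only later rows make up. A row lasts 1/10 s, in which the tool goes at most 50 mm and 8.59 degrees, less where a joint would pass 70% of its speed; a pose out of reach is approached as far as the arm can. A call with a gripper value outside its range is refused whole. OPENING is the finger opening in mm, from 0 to 87, set as the call begins (- or left out, the last holds). The fingers move at their own pace and stop on an object; FORCE is the grip in N (left out, the last holds). Time passes only in rows, so rows that repeat a pose let the fingers close. It gives the time, the measured TCP pose, the force, the opening and the grip force at its end, in the units of the state.
- robot.observe(): the state, without advancing time (a new reading comes with each control period).
- robot.capture(name): name is "scene" or "top"; returns a dict with "pixels" (384x512x3 uint8, red, green, blue), "K" (3x3 intrinsics, pixels), "R" (3x3) and "t" (3): a world point X has camera coordinates R X + t. Camera axes: x right, y down, z forward; pixel columns grow to the right and rows downward; lengths in m; the calibration is good to about 2 mm. A picture is of the moment at which its call begins. There is no depth.
- robot.finish_job(): hands the job in; it is judged then, once.
The state is a dict: "time": time; "joints": joint angles; "joint_vel": joint speeds; "tau": joint torques, N m; "tcp_pos": TCP position; "tool_rot": TCP orientation; "force": force on the tool from outside, world axes, zero at the start; "torque": the same for the moment, N m; "finger_gap": opening from 0.0 (shut) to 1.0 (fully open); "gripper_force": force on a finger pad.
Only numpy, scipy, OpenCV 4.12 (cv2) and the standard library are available. Lean on these libraries where they do the work, as an engineer would, in place of code of your own. Each camera call takes 0.05 s, during which the arm holds its last target. There are 200 camera calls.

### The job

Get the demo cell's disc magazine ready: one disc already lies in the tube, and the disc that is stuck in the nest belongs in there too, so push it out with the knockout rod (lift its knob) and load it, along with whatever discs from the tray bring the top of the stack level with the steel mark on the tube. Leave the discs that are not needed and the star parts in the tray, and do not disturb the star parts, the spray can or the screwdriver.

Things in the scene. Friction and masses are not known exactly. Their poses are not given: they have to be found in the camera images.
- tray: White open tray fixed to the table, outside 196 mm (its x) by 296 mm (its y), walls 6 mm thick, rim 22 mm above the table, inner floor 8 mm above the table. Origin: centre of its footprint at table height.
- magazine: Upright white magazine tube, fixed, in the middle of a 90 mm square aluminium base plate. Bore 49 mm, outside 57 mm, closed floor (plate top) 8 mm above the table; in the top 8 mm the mouth flares to about 56 mm bore and 64 mm outside. A 10 mm wide upright window runs the whole height on its +x side. Origin: on the tube's axis at table height, z up.
- mark (a point): The level mark, given as the point on the tube's axis at the mark's height: 56 mm above the tube's floor (64 mm above the table). It is shown by the top edges of two dark steel tongues that stick out beside the window.
- mouth (a point): Centre of the magazine's mouth, on the tube's axis at the height of the flared rim (76 mm above the table).
- nest: Aluminium nest block, fixed, 72 mm square, top 40 mm above the table, with a round pocket of 47 mm in its middle, 16 mm deep, and a hole in the pocket's floor for the knockout rod. Origin: on the pocket's axis at table height; its -x axis points to the rod's knob.
- rod (a joint): Knockout rod under the nest, 0 = down, 0.018 = fully up (m). A cross bar joins it to a knob beside the nest; lifting the knob straight up pushes the rod up through the hole, and the disc with it by about 1 mm less. About 5 N lifts it; friction holds it wherever it is left.
- knob (a point): Centre of the black knob of the knockout rod, a round cap 24 mm across and 16 mm high on a 10 mm stem, 62 mm from the pocket's axis on the nest's -x side. With the rod down the cap spans 48 to 64 mm above the table. It moves with the rod.
- disc16_mid (a point): Centre (half-way up) of the black plastic disc stuck in the nest: 44 mm across, 16 mm thick, at the start flush with the nest's top.
- disc12_mid (a point): Centre (half-way up) of a black plastic disc, 44 mm across, 12 mm thick, z along its axis. It starts flat either in the tray or at the bottom of the magazine tube.
- disc12: The same 12 mm disc (disc12); origin at the centre of its underside.
- disc16: The same 16 mm disc (disc16); origin at the centre of its underside.
- disc20a_mid (a point): Centre (half-way up) of a black plastic disc, 44 mm across, 20 mm thick, z along its axis. It starts flat either in the tray or at the bottom of the magazine tube.
- disc20a: The same 20 mm disc (disc20a); origin at the centre of its underside.
- disc20b_mid (a point): Centre (half-way up) of a black plastic disc, 44 mm across, 20 mm thick, z along its axis. It starts flat either in the tray or at the bottom of the magazine tube.
- disc20b: The same 20 mm disc (disc20b); origin at the centre of its underside.
- disc28_mid (a point): Centre (half-way up) of a black plastic disc, 44 mm across, 28 mm thick, z along its axis. It starts flat either in the tray or at the bottom of the magazine tube.
- disc28: The same 28 mm disc (disc28); origin at the centre of its underside.
- star_a_mid (a point): Centre (half-way up) of a black five-armed star part, 52 mm across, 18 mm high, lying in the tray; a bystander, z up.
- star_b_mid (a point): Centre (half-way up) of a black five-armed star part, 52 mm across, 18 mm high, lying in the tray; a bystander, z up.
- star_c_mid (a point): Centre (half-way up) of a black five-armed star part, 52 mm across, 18 mm high, lying in the tray; a bystander, z up.
- can_mid (a point): Centre of a standing spray can, 46 mm across, 115 mm high; a bystander, z up.
- driver: Screwdriver, 150 mm long, lying on the table along its own x axis; a bystander. Origin under its middle.

How it is judged:
On the way, in this order (a step that is already met when the one before it is completed fails the run):
1. the knockout rod is pushed up and has raised the 16 mm disc out of the nest (value of joint rod above 0.008 m and z of disc16_mid in the frame of nest above 0.038 m), for 0.1 s.
2. the 16 mm disc is in the magazine tube (horizontal distance between disc16_mid and mark below 0.008 m and z of disc16_mid in the frame of mark below -0.0055 m), for 0.2 s.
At the end, for the whole second after the job is handed in: The 16 mm disc is in the magazine; the top disc in the tube lies flat (within 0.1 rad) with its top face within 2.5 mm of the mark and no disc in the tube stands higher; every disc that is not in the tube and all three stars are in the tray; all discs are at rest (all of step 2 and ((horizontal distance between disc12_mid and mark below 0.008 m and z of disc12_mid in the frame of mark between -0.0085 and -0.0035 m and angle between disc12_mid's own z axis and vertical below 0.1 rad) or (horizontal distance between disc16_mid and mark below 0.008 m and z of disc16_mid in the frame of mark between -0.0105 and -0.0055 m and angle between disc16_mid's own z axis and vertical below 0.1 rad) or (horizontal distance between disc20a_mid and mark below 0.008 m and z of disc20a_mid in the frame of mark between -0.0125 and -0.0075 m and angle between disc20a_mid's own z axis and vertical below 0.1 rad) or (horizontal distance between disc20b_mid and mark below 0.008 m and z of disc20b_mid in the frame of mark between -0.0125 and -0.0075 m and angle between disc20b_mid's own z axis and vertical below 0.1 rad) or (horizontal distance between disc28_mid and mark below 0.008 m and z of disc28_mid in the frame of mark between -0.0165 and -0.0115 m and angle between disc28_mid's own z axis and vertical below 0.1 rad)) and ((horizontal distance between disc12_mid and mark below 0.008 m and z of disc12_mid in the frame of mark below -0.0035 m) or (x of disc12_mid in the frame of tray between -0.098 and 0.098 m and y of disc12_mid in the frame of tray between -0.148 and 0.148 m and height (world z) of disc12_mid below 0.05 m)) and ((horizontal distance between disc20a_mid and mark below 0.008 m and z of disc20a_mid in the frame of mark below -0.0075 m) or (x of disc20a_mid in the frame of tray between -0.098 and 0.098 m and y of disc20a_mid in the frame of tray between -0.148 and 0.148 m and height (world z) of disc20a_mid below 0.05 m)) and ((horizontal distance between disc20b_mid and mark below 0.008 m and z of disc20b_mid in the frame of mark below -0.0075 m) or (x of disc20b_mid in the frame of tray between -0.098 and 0.098 m and y of disc20b_mid in the frame of tray between -0.148 and 0.148 m and height (world z) of disc20b_mid below 0.05 m)) and ((horizontal distance between disc28_mid and mark below 0.008 m and z of disc28_mid in the frame of mark below -0.0115 m) or (x of disc28_mid in the frame of tray between -0.098 and 0.098 m and y of disc28_mid in the frame of tray between -0.148 and 0.148 m and height (world z) of disc28_mid below 0.05 m)) and x of star_a_mid in the frame of tray between -0.098 and 0.098 m and y of star_a_mid in the frame of tray between -0.148 and 0.148 m and height (world z) of each of star_a_mid, star_b_mid, star_c_mid below 0.05 m and x of star_b_mid in the frame of tray between -0.098 and 0.098 m and y of star_b_mid in the frame of tray between -0.148 and 0.148 m and x of star_c_mid in the frame of tray between -0.098 and 0.098 m and y of star_c_mid in the frame of tray between -0.148 and 0.148 m and linear speed of each of disc12, disc16, disc20a, disc20b, disc28 below 0.02 m/s); the robot touches nothing.
It fails at once if a star part is shoved more than 30 mm (distance of any of star_a_mid, star_b_mid, star_c_mid from where it was at the start of the episode above 0.03 m).
It fails at once if the spray can is tipped or moved more than 20 mm (distance of can_mid from where it was at the start of the episode above 0.02 m or angle between can_mid's own z axis and vertical above 0.3 rad).
It fails at once if the screwdriver is moved more than 20 mm (distance of driver from where it was at the start of the episode above 0.02 m).
It also fails if it takes over 64 s, if anything falls off the work surface, if the arm or the gripper's body presses on something with over 40 N, if the wrist force passes 120 N, or if a joint passes its speed limit or range.

## Working session

There is one attempt and no reset: what is moved stays moved. The work goes in short steps, Python scripts to look and compute and a shell command to move; the robot and the scene stay as the last step left them, time stands still between calls to the robot, and variables do not carry over. Pictures are saved under pics/ and viewed, at most 10 in all, crops included, and the job is handed in when it is done.

```bash
mkdir -p pics; python3 - <<'E'
from bench import robot
import cv2, json, numpy as np
for n in ("scene","top"):
    c=robot.capture(n); cv2.imwrite(f"pics/{n}0.png",c["pixels"][:,:,::-1])
    np.savez(f"{n}0.npz",**c)
    print(n,np.round(c["K"],1).tolist(),np.round(-c["R"].T@c["t"],3),np.round(c["R"],3).tolist())
o=robot.observe();print(o["tcp_pos"],o["tool_rot"],o["time"])
a=[cv2.resize(cv2.imread(f"pics/{n}0.png"),(768,576),interpolation=cv2.INTER_CUBIC) for n in("scene","top")]
for n,i in zip(("scene","top"),a): cv2.imwrite(f"pics/{n}0b.png",i)
E
```

```text
scene [[366.6, 0.0, 251.2], [0.0, 366.6, 192.0], [0.0, 0.0, 1.0]] [ 1.331 -0.15   0.619] [[0.22, 0.975, -0.016], [0.564, -0.14, -0.814], [-0.796, 0.171, -0.581]]
top [[498.7, 0.0, 258.6], [0.0, 498.7, 191.2], [0.0, 0.0, 1.0]] [0.478 0.004 1.238] [[-0.021, -1.0, -0.017], [-0.996, 0.022, -0.087], [0.088, 0.015, -0.996]]
[ 0.15500103 -0.60492775  0.22156592] [-1.91653510e-04 -1.25012549e-01  9.92154667e-01  9.70575129e-04] 0.1
```

View pics/top0b.png

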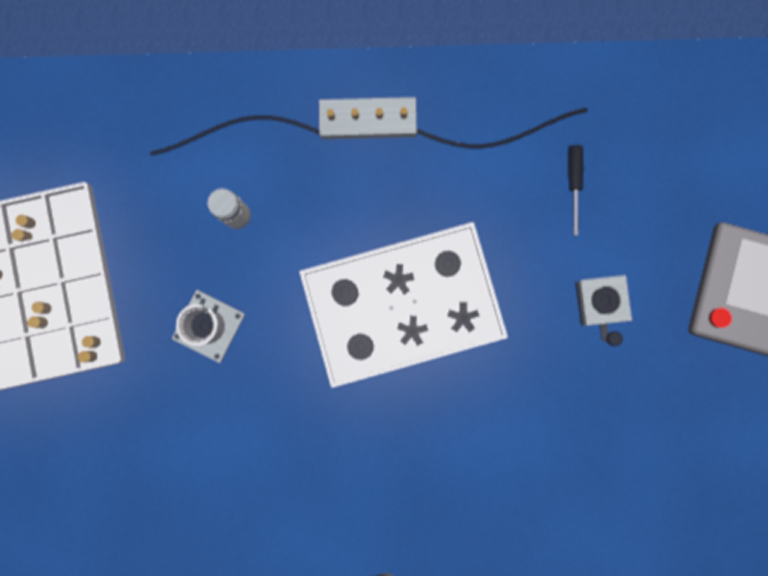

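View pics/scene0b.png

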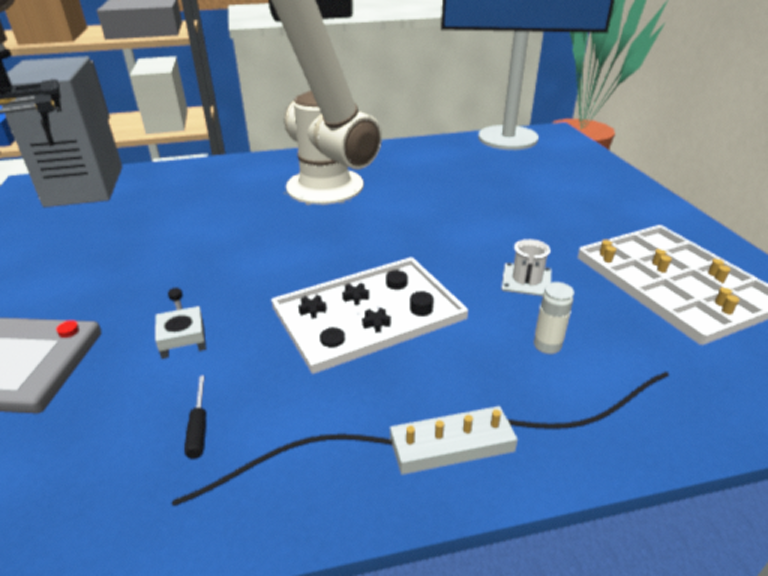

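The top view (768x576 scaled) shows tray discs at (345,292), (448,263) and (361,347), and the stars at (398,279), (412,331) and (463,317). The magazine mouth is at (200,324), the can at (228,207), the nest disc at (606,300), the knob at (614,338) and the driver at (576,190). The scene view shows the same parts, with visible disc heights.

```bash
cat > h.py <<'E'
import numpy as np, cv2
from bench import robot
def load(f): return dict(np.load(f))
def shoot(n,f=None):
    c=robot.capture(n)
    if f: np.savez(f,**c)
    return c
def ray(c,u,v):
    o=-c["R"].T@c["t"]; d=c["R"].T@np.linalg.solve(c["K"],[u,v,1.]); return o,d
def onz(c,u,v,z):
    o,d=ray(c,u,v); return o+d*(z-o[2])/d[2]
def proj(c,X):
    p=c["K"]@(c["R"]@np.asarray(X,float)+c["t"]); return p[:2]/p[2]
def blobs(m,lo=20,hi=5000):
    n,l,s,ce=cv2.connectedComponentsWithStats(m.astype(np.uint8))
    return [(s[i],ce[i],l==i) for i in range(1,n) if lo<s[i,4]<hi]
def hsv(c): return cv2.cvtColor(c["pixels"],cv2.COLOR_RGB2HSV)
E
python3 - <<'E'
from h import *
t=load("top0.npz"); s=load("scene0.npz")
ht=hsv(t); hs=hsv(s)
for nm,c,h in(("top",t,ht),("scene",s,hs)):
    print(nm)
    for st,ce,m in blobs((h[:,:,2]<85)&(h[:,:,1]<130),30,900):
        if ce[1]>130: print(st.tolist(),np.round(ce,1), np.round(onz(c,*ce,0.02),3))
print("nonblue top")
for st,ce,m in blobs((h:=ht)[:,:,1]<110,150,20000):
    cn=cv2.findContours(m.astype(np.uint8),0,2)[0][0]; r=cv2.minAreaRect(cn)
    print(st.tolist(),np.round(ce,1),np.round(r[0],1),np.round(r[1],1),round(r[2],1))
a=t["pixels"][180:250,105:175]; b=t["pixels"][170:240,370:440]
d=s["pixels"][150:220,320:390]; e=s["pixels"][180:250,85:155]
z=lambda i:cv2.resize(i,(290,290),interpolation=cv2.INTER_CUBIC)
cv2.imwrite("pics/mos.png",np.vstack([np.hstack([z(a),z(b)]),np.hstack([z(d),z(e)])])[:,:,::-1])
E
```

```text
top
[459, 150, 20, 73, 173] [468.1 186.6] [ 0.585 -0.489  0.02 ]
[384, 189, 5, 27, 51] [386.3 201.7] [ 0.553 -0.289  0.02 ]
[395, 192, 18, 17, 234] [403.4 199.8] [ 0.557 -0.33   0.02 ]
[128, 208, 13, 16, 161] [134.  216.1] [0.531 0.329 0.02 ]
[402, 222, 13, 8, 78] [408.4 225.2] [ 0.495 -0.339  0.02 ]
scene
[258, 180, 13, 13, 137] [263.9 186.2] [0.49  0.068 0.02 ]
[229, 190, 17, 13, 143] [236.4 195.3] [ 0.515 -0.018  0.02 ]
[113, 192, 8, 9, 52] [116.5 196. ] [ 0.437 -0.344  0.02 ]
[274, 195, 14, 15, 192] [280.5 202.1] [0.575 0.092 0.02 ]
[200, 197, 17, 15, 160] [207.8 203.7] [ 0.534 -0.1    0.02 ]
[242, 206, 18, 15, 173] [250.5 212.7] [0.6   0.003 0.02 ]
[110, 211, 17, 10, 124] [118.3 215.4] [ 0.528 -0.334  0.02 ]
[23, 218, 44, 57, 334] [ 44.4 247.2] [ 0.61  -0.496  0.02 ]
[214, 219, 15, 12, 152] [221.1 224.6] [ 0.629 -0.079  0.02 ]
[340, 249, 105, 36, 283] [393.5 273.3] [0.874 0.254 0.02 ]
[123, 272, 14, 33, 342] [129.9 288.5] [ 0.784 -0.294  0.02 ]
[115, 290, 147, 47, 421] [185.9 306.1] [ 0.855 -0.184  0.02 ]
nonblue top
[160, 64, 231, 34, 1978] [250.1  79.1] [274.8  79.6] [229.4  31.1] 3.0
[380, 97, 8, 60, 349] [383.5 121.5] [383.5 126.5] [59.  7.] 90.0
[0, 121, 84, 140, 9118] [ 36.2 191.6] [ 30.3 189.8] [126.9  86.1] 79.1
[138, 125, 29, 28, 547] [152.1 138.4] [152.3 138.6] [31.5 20.1] 38.7
[199, 148, 140, 111, 10175] [268.3 202.7] [268.2 202.7] [ 82.7 123.9] 74.1
[459, 148, 53, 89, 3398] [489.6 192.2] [494.  191.5] [55.2 78.7] 14.5
[384, 183, 38, 47, 1182] [402.9 202.3] [403.3 207. ] [46. 34.] 82.4
[114, 193, 49, 49, 1452] [137.8 217. ] [137.  216.5] [39.8 37.6] 26.6
```

View pics/mos.png

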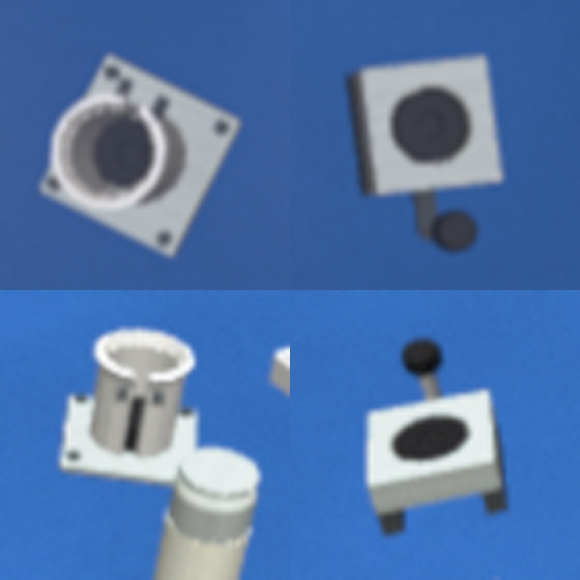

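The mosaic shows the tube mouth in the top view near full-res pixel (131,216), and the nest pocket near (404,200) with the knob near (410,226). In the scene view, the window is dark below the tongues, so a disc lies in the tube. Next I compute positions and disc heights.

```bash
python3 - <<'E'
from h import *
t=load("top0.npz"); s=load("scene0.npz")
up=lambda c:cv2.resize(cv2.cvtColor(c["pixels"],cv2.COLOR_RGB2GRAY),None,fx=4,fy=4,interpolation=cv2.INTER_CUBIC)
px=lambda p:(np.asarray(p)+.5)/4-.5
gt,gs=up(t),up(s)
# tray objects in top view
box=np.zeros_like(gt); box[4*148:4*260,4*199:4*340]=1
hue=cv2.resize(hsv(t)[:,:,1],None,fx=4,fy=4)
print("TOP tray")
for st,ce,m in blobs((gt<130)&(hue<110)&(box>0),1500,6000):
    w=onz(t,*px(ce),.028); hull=cv2.contourArea(cv2.convexHull(cv2.findContours(m.astype(np.uint8),0,2)[0][0]))
    print(np.round(px(ce),1),st[2:].tolist(),np.round(st[4]/hull,2),np.round(w,4))
print("SCENE discs: height from bottom and top edge")
for u0,v0 in((264,186),(280.5,202),(221,224.6)):
    for thr in (80,100,120):
        for st,ce,m in blobs(gs<thr,1000,6000):
            if abs(px(ce)-[u0,v0]).max()<3:
                ys,xs=np.nonzero(m); yb,yt=ys.max()+.5,ys.min()-.5
                xb=xs[ys==ys.max()].mean(); xt=xs[ys==ys.min()].mean()
                b=onz(s,*px((xb,yb)),.008); o,d=ray(s,*px((xt,yt)))
                dh=np.hypot(*d[:2]); k=(np.hypot(*(b-o)[:2])+.044)/dh
                cen=b[:2]+.022*d[:2]/dh
                print(thr,np.round(cen,4),"h mm",round(1000*((o+k*d)[2]-.008),1),"width",st[2]/4)
# tray corners
m=(hsv(t)[:,:,1]<110).astype(np.uint8)
for st,ce,mm in blobs(m,8000,12000):
    if ce[0]>150:
        r=cv2.boxPoints(cv2.minAreaRect(cv2.findContours(mm.astype(np.uint8),0,2)[0][0]))
        print("tray",[np.round(onz(t,*p,.022)[:2],3).tolist() for p in r])
# nest disc and knob
print("NEST")
for st,ce,mm in blobs((gt<95)&(hue<130),400,6000):
    p=px(ce)
    if 380<p[0]<425 and 185<p[1]<235: print(np.round(p,1),st.tolist(),"z40",np.round(onz(t,*p,.04),4),"z64",np.round(onz(t,*p,.064),4))
for st,ce,mm in blobs((gs<70),300,6000):
    p=px(ce)
    if 100<p[0]<135 and 185<p[1]<225: print("scene",np.round(p,1),st[2:].tolist(),"z40",np.round(onz(s,*p,.04),4),"z56",np.round(onz(s,*p,.056),4))
# mouth: white rim
for thr in(185,200,215):
  for nm,c,g,bx in(("top",t,gt,(110,155,195,240)),("scene",s,gs,(335,375,155,180))):
    q=np.zeros_like(g);q[4*bx[2]:4*bx[3],4*bx[0]:4*bx[1]]=1
    bb=sorted(blobs((g>thr)&(q>0),500,30000),key=lambda b:-b[0][4])
    if bb:
        e=cv2.fitEllipse(max(cv2.findContours(bb[0][2].astype(np.uint8),0,2)[0],key=len))
        print(nm,thr,np.round(px(e[0]),1),np.round(np.array(e[1])/4,1),"z76",np.round(onz(c,*px(e[0]),.076),4))
E
```

```text
TOP tray
[298.1 175.3] [67, 67, 3435] 1.01 [ 0.6215 -0.0751  0.028 ]
[265.3 186. ] [77, 77, 2758] 0.64 [0.5972 0.0054 0.028 ]
[229.6 194.6] [69, 69, 3680] 1.01 [0.5782 0.093  0.028 ]
[308.4 211.4] [80, 76, 2816] 0.64 [ 0.5331 -0.0976  0.028 ]
[274.5 220.4] [77, 75, 2531] 0.62 [ 0.5131 -0.0149  0.028 ]
[239.9 230.7] [67, 67, 3505] 1.01 [0.4898 0.0694 0.028 ]
SCENE discs: height from bottom and top edge
80 [0.4808 0.0706] h mm 12.0 width 13.25
100 [0.4821 0.0707] h mm 14.6 width 13.75
120 [0.4834 0.0707] h mm 16.3 width 14.0
80 [0.5727 0.0957] h mm 19.4 width 14.75
100 [0.5726 0.0951] h mm 20.3 width 14.75
120 [0.5737 0.0951] h mm 21.9 width 15.25
80 [ 0.6157 -0.08  ] h mm 3.1 width 15.5
100 [ 0.6165 -0.0808] h mm 4.6 width 16.0
120 [ 0.6168 -0.0795] h mm 5.6 width 16.25
tray [[0.617, 0.172], [0.694, -0.123], [0.498, -0.172], [0.422, 0.119]]
NEST
[386.5 202. ] [1536, 747, 27, 123, 1246] z40 [ 0.5509 -0.2842  0.04  ] z64 [ 0.5495 -0.2784  0.064 ]
[403.5 199.8] [1579, 766, 73, 69, 4004] z40 [ 0.5555 -0.3249  0.04  ] z64 [ 0.5539 -0.3183  0.064 ]
[406.4 223.6] [1595, 866, 65, 56, 2103] z40 [ 0.4984 -0.3294  0.04  ] z64 [ 0.498  -0.3227  0.064 ]
scene [116.5 195.9] [39, 35, 1081] z40 [ 0.4667 -0.3381  0.04  ] z56 [ 0.4906 -0.3329  0.056 ]
scene [118.3 215.4] [67, 37, 1836] z40 [ 0.5551 -0.3274  0.04  ] z56 [ 0.5766 -0.3225  0.056 ]
top 185 [130.7 216.1] [24.9 27.7] z76 [0.5288 0.3218 0.076 ]
scene 185 [354.4 165.2] [11.7 21.8] z76 [0.53  0.32  0.076]
top 200 [130.5 216.1] [25.1 26.8] z76 [0.5288 0.3221 0.076 ]
scene 200 [354.5 165.3] [11.1 21.6] z76 [0.5305 0.3201 0.076 ]
scene 215 [354.4 165.6] [10.5 20.8] z76 [0.5317 0.3192 0.076 ]
```

The scene heights (raw 14, 20 and 4, with a constant offset of about −8) show three different tray discs: 20 mm at (0.490,0.069), 28 mm at (0.578,0.093) and 12 mm at (0.62,−0.075). The tube therefore holds a 20, and the target is 20+16+20=56. Now to move to the knob.

```bash
cat > go.py <<'E'
# go.py x y z(mm) [world angle of tool y, deg] : rows' offset and yaw from the present pose
import sys, numpy as np
from scipy.spatial.transform import Rotation as Ro
from bench import robot
o=robot.observe(); q=np.array(o["tool_rot"]); R=Ro.from_quat(q[[1,2,3,0]]).as_matrix()
a=np.degrees(np.arctan2(R[1,1],R[0,1])); p=np.array(o["tcp_pos"])*1000
v=list(map(float,sys.argv[1:]))
print("t",round(o["time"],2),"tcp",p.round(1),"ang",round(a,1),"F",np.round(o["force"],1),"gap",round(o["finger_gap"]*87,1),"j6",round(o["joints"][5],2))
if v: print("offset",(R.T@(np.array(v[:3])-p)).round(1),"yaw",round((a-v[3]+90)%180-90,1) if len(v)>3 else "")
E
python3 go.py 493 -332 120 97
```

```text
t 0.1 tcp [ 155.  -604.9  221.6] ang 104.4 F [-0.3  1.3  0. ] gap 87.1 j6 -0.26
offset [-395.2  180.4  101.9] yaw 7.4
```

```bash
python3 -m handwheel '{"offset":[[-395,180,102],[-395,180,102],[-395,180,102],[-395,180,102],[-395,180,102],[-395,180,102],[-395,180,102],[-395,180,102],[-395,180,102],[-395,180,102],[-395,180,102],[-395,180,102]],"yaw":[7,7,7,7,7,7,7,7,7,7,7,7]}' 60 30; python3 go.py 493 -332 50 97
```

```text
time: 1.3
tcp_pos: [0.4924, -0.3334, 0.1205]
tool_rot: [-0.0, -0.064, 0.998, 0.0]
force: [-0.1, 0.7, -0.5]
finger_gap: 0.693
gripper_force: 0.0
t 1.3 tcp [ 492.4 -333.4  120.5] ang 97.3 F [-0.1  0.7 -0.5] gap 60.3 j6 -1.12
offset [-0.8  1.3 70.5] yaw 0.3
```

```bash
python3 -m handwheel '{"offset":[[-1,1,35],[-1,1,60],[-1,1,70],[-1,1,70]],"yaw":[0,0,0,0]}' 60; python3 -m handwheel '{"offset":[[0,0,0],[0,0,0],[0,0,0],[0,0,0],[0,0,0],[0,0,0]],"yaw":[0,0,0,0,0,0]}' 18 30; python3 go.py
```

```text
time: 1.7
tcp_pos: [0.4924, -0.3325, 0.0496]
tool_rot: [-0.001, -0.063, 0.998, 0.001]
force: [-0.0, -0.7, -0.4]
finger_gap: 0.689
gripper_force: 0.0
time: 2.3
tcp_pos: [0.494, -0.3313, 0.0509]
tool_rot: [0.0, -0.064, 0.998, 0.0]
force: [-0.9, 1.9, 2.2]
finger_gap: 0.262
gripper_force: 30.0
t 2.3 tcp [ 494.  -331.3   50.9] ang 97.4 F [-0.9  1.9  2.2] gap 22.8 j6 -1.12
```

```bash
python3 -m handwheel '{"offset":[[0,0,-4],[0,0,-8],[0,0,-12],[0,0,-15],[0,0,-17],[0,0,-18],[0,0,-18]],"yaw":[0,0,0,0,0,0,0]}'; python3 - <<'E'
from h import *
s=shoot("scene","s1.npz"); cv2.imwrite("pics/s1.png",cv2.resize(s["pixels"][150:250,60:190],(780,600),interpolation=cv2.INTER_CUBIC)[:,:,::-1])
E
```

```text
time: 3.0
tcp_pos: [0.494, -0.3314, 0.0687]
tool_rot: [0.0, -0.064, 0.998, 0.0]
force: [1.9, 5.5, -4.2]
finger_gap: 0.26
gripper_force: 30.0
```

View pics/s1.png

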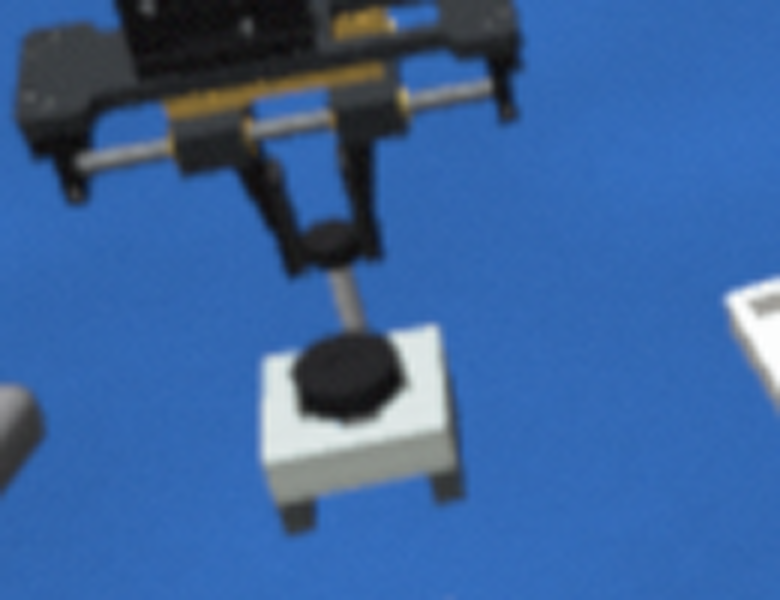

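The knob is held at (330,245) in the crop, and the disc stands fully above the nest top at (350,375). I'll release the knob and go to the disc.

```bash
python3 -m handwheel '{"offset":[[0,0,0],[0,0,0],[0,0,0],[0,0,-30],[0,0,-50],[-40,-2,-50],[-62,-3,-40],[-62,-3,-10],[-62,-3,15],[-62,-3,20],[-62,-3,20]],"yaw":[0,0,0,0,0,0,0,0,0,0,0]}' 66; python3 go.py 555.5 -325 47.5 97
```

```text
time: 4.15
tcp_pos: [0.5553, -0.3273, 0.0483]
tool_rot: [-0.001, -0.064, 0.998, -0.0]
force: [0.2, -0.8, 0.9]
finger_gap: 0.761
gripper_force: 0.0
t 4.15 tcp [ 555.3 -327.3   48.3] ang 97.4 F [ 0.2 -0.8  0.9] gap 66.2 j6 -1.16
offset [-0.5  2.3  0.8] yaw 0.4
```

```bash
python3 -m handwheel '{"offset":[[0,2,0],[0,2,0],[0,2,0],[0,2,0],[0,2,0]],"yaw":[0,0,0,0,0]}' 40 5;  python3 -m handwheel '{"offset":[[0,0,0],[0,0,0],[0,0,0],[0,0,0],[0,0,0],[0,0,0],[0,0,0],[0,0,0],[0,0,0],[0,0,0],[0,0,0],[0,0,0],[0,0,0],[0,0,0]],"yaw":[0,0,0,-8,-16,-24,-32,-40,-48,-56,-64,-72,-80,-90]}' 54; python3 go.py
```

```text
time: 4.65
tcp_pos: [0.556, -0.3251, 0.0495]
tool_rot: [0.001, -0.064, 0.998, -0.0]
force: [-1.3, 0.3, 1.3]
finger_gap: 0.501
gripper_force: 5.0
time: 6.05
tcp_pos: [0.5554, -0.3249, 0.0483]
tool_rot: [0.0, 0.745, -0.667, -0.0]
force: [0.4, 0.5, -0.7]
finger_gap: 0.618
gripper_force: 0.0
t 6.05 tcp [ 555.4 -324.9   48.3] ang -173.7 F [ 0.4  0.5 -0.7] gap 53.8 j6 0.39
```

```bash
python3 -m handwheel '{"offset":[[0,0,0],[0,0,0],[0,0,0],[0,0,0],[0,0,0]],"yaw":[0,0,0,0,0]}' 40 15; python3 go.py 529 321.5 100
```

```text
time: 6.55
tcp_pos: [0.5555, -0.3249, 0.0485]
tool_rot: [0.0, 0.743, -0.67, -0.0]
force: [-0.2, 1.2, -0.9]
finger_gap: 0.498
gripper_force: 15.0
t 6.55 tcp [ 555.5 -324.9   48.5] ang -174.1 F [-0.2  1.2 -0.9] gap 43.4 j6 0.38
offset [-645.7  -40.3  -51.5] yaw
```

```bash
python3 -m handwheel '{"offset":[[0,0,-20],[0,0,-50],[-60,-4,-80],[-646,-40,-80],[-646,-40,-80],[-646,-40,-80],[-646,-40,-80],[-646,-40,-80],[-646,-40,-80],[-646,-40,-80],[-646,-40,-80],[-646,-40,-80],[-646,-40,-80],[-646,-40,-80],[-646,-40,-80],[-646,-40,-80],[-646,-40,-80]],"yaw":[0,0,0,0,0,0,0,0,0,0,0,0,0,0,0,0,0]}'; python3 go.py 529 321.5 92
python3 - <<'E'
from h import *
s=shoot("scene","s2.npz"); cv2.imwrite("pics/s2.png",cv2.resize(s["pixels"][110:230,300:456],(780,600),interpolation=cv2.INTER_CUBIC)[:,:,::-1])
E
```

```text
time: 8.25
tcp_pos: [0.5277, 0.3229, 0.1281]
tool_rot: [0.0, 0.744, -0.669, -0.0]
force: [-0.4, -0.3, -0.8]
finger_gap: 0.495
gripper_force: 15.0
t 8.25 tcp [527.7 322.9 128.1] ang -173.9 F [-0.4 -0.3 -0.8] gap 43.1 j6 -0.7
offset [ 1.5 -1.2 36.1] yaw
```

View pics/s2.png

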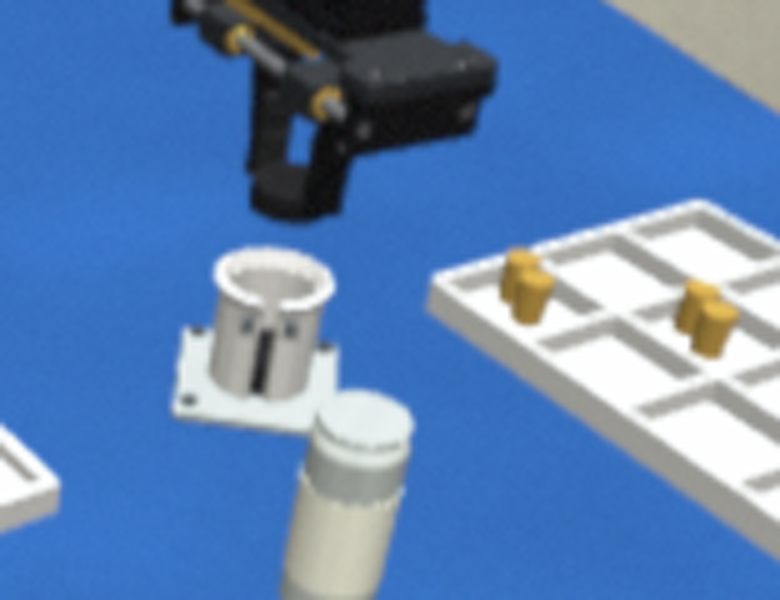

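The disc is held level above the mouth, with the disc at (285,195) and the tube mouth at (275,275) in the crop. Now to lower it.

```bash
python3 -m handwheel '{"offset":[[1,-1,20],[1,-1,36],[1,-1,42],[1,-1,45],[1,-1,47],[1,-1,48],[1,-1,48]],"yaw":[0,0,0,0,0,0,0]}'; python3 go.py 529 321.5 79
```

```text
time: 9.0
tcp_pos: [0.5296, 0.3209, 0.0811]
tool_rot: [-0.0, 0.743, -0.669, 0.0]
force: [-0.5, -0.4, -0.8]
finger_gap: 0.497
gripper_force: 15.0
t 9.0 tcp [529.6 320.9  81.1] ang -174.0 F [-0.5 -0.4 -0.8] gap 43.2 j6 -0.7
offset [-0.7  0.5  2.1] yaw
```

```bash
python3 -m handwheel '{"offset":[[0,0,1],[0,0,2.5],[0,0,2.5]],"yaw":[0,0,0]}'; python3 -m handwheel '{"offset":[[0,0,0],[0,0,0],[0,0,0],[0,0,0]],"yaw":[0,0,0,0]}' 60; python3 -m handwheel '{"offset":[[0,0,-25],[0,0,-60],[0,0,-60]],"yaw":[0,0,0]}'; python3 - <<'E'
from h import *
s=shoot("scene","s3.npz"); t=shoot("top","t3.npz")
z=lambda i:cv2.resize(i,(390,390),interpolation=cv2.INTER_CUBIC)
cv2.imwrite("pics/s3.png",np.hstack([z(s["pixels"][145:205,325:385]),z(t["pixels"][180:250,105:175])])[:,:,::-1])
E
```

```text
time: 9.3
tcp_pos: [0.5292, 0.3208, 0.0779]
tool_rot: [0.0, 0.743, -0.669, -0.0]
force: [0.1, -0.1, -0.1]
finger_gap: 0.497
gripper_force: 15.0
time: 9.7
tcp_pos: [0.5294, 0.3209, 0.0781]
tool_rot: [-0.0, 0.743, -0.669, 0.0]
force: [0.3, -0.1, -0.2]
finger_gap: 0.678
gripper_force: 0.0
time: 10.0
tcp_pos: [0.5321, 0.3229, 0.1435]
tool_rot: [-0.005, 0.743, -0.669, 0.001]
force: [0.7, 1.0, 0.2]
finger_gap: 0.691
gripper_force: 0.0
```

View pics/s3.png

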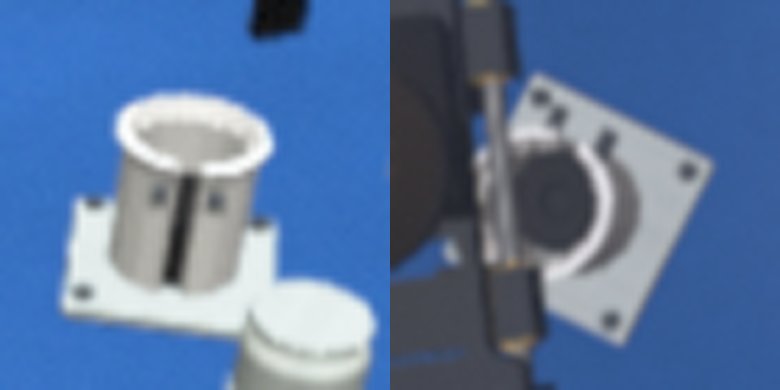

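The 16 mm disc is inside the tube: dark up through the window in the left panel at (185,175), and flat and centred in the top view at (545,200). Now the 20 mm disc at (490,69).

```bash
python3 - <<'E'
from h import *
for f in("scene0.npz","s3.npz"):
    s=load(f); g=cv2.cvtColor(s["pixels"],cv2.COLOR_RGB2GRAY); print(f)
    print(g[164:192,350:356].tolist())
    for r in (166,168,170,172,174,176,178):
        o,d=ray(s,353.,r); c=np.array([.529,.321]); dh=np.hypot(*d[:2]); k=(np.hypot(*(c-o[:2]))+.021)/dh
        print(r,"z if back edge mm",round(1000*(o+k*d)[2]-8,1))
E
python3 go.py 490 69 90 14.5
```

```text
scene0.npz
[[182, 183, 183, 187, 186, 185], [178, 180, 180, 182, 182, 181], [178, 180, 182, 182, 180, 181], [180, 180, 181, 184, 182, 178], [200, 189, 184, 182, 181, 179], [239, 225, 198, 185, 182, 180], [230, 223, 209, 186, 181, 189], [148, 167, 183, 184, 180, 184], [131, 136, 155, 180, 178, 165], [127, 144, 158, 179, 176, 159], [120, 156, 166, 177, 172, 161], [118, 154, 143, 140, 143, 153], [131, 140, 91, 79, 100, 138], [151, 123, 63, 53, 87, 139], [159, 114, 56, 55, 100, 157], [155, 102, 52, 59, 109, 166], [149, 85, 53, 68, 123, 171], [144, 77, 49, 75, 134, 174], [138, 68, 49, 85, 144, 176], [123, 58, 47, 96, 155, 177], [109, 43, 48, 101, 161, 178], [96, 39, 51, 110, 168, 179], [78, 35, 63, 123, 170, 178], [73, 39, 72, 135, 175, 178], [112, 88, 102, 144, 177, 178], [194, 182, 168, 165, 180, 183], [230, 227, 218, 204, 206, 210], [233, 234, 231, 229, 228, 230]]
166 z if back edge mm 51.7
168 z if back edge mm 45.1
170 z if back edge mm 38.4
172 z if back edge mm 31.7
174 z if back edge mm 24.9
176 z if back edge mm 18.1
178 z if back edge mm 11.3
s3.npz
[[185, 186, 185, 189, 188, 18
[... 423 characters left out ...]
04, 159], [158, 99, 48, 56, 111, 167], [150, 80, 36, 61, 120, 173], [144, 68, 34, 72, 132, 179], [140, 61, 34, 80, 144, 178], [125, 51, 38, 91, 157, 180], [110, 45, 43, 99, 165, 180], [97, 42, 52, 113, 169, 180], [79, 34, 64, 125, 172, 180], [73, 39, 73, 136, 177, 182], [113, 90, 103, 148, 178, 182], [196, 185, 169, 167, 182, 185], [232, 230, 220, 205, 210, 212], [234, 236, 233, 230, 231, 232]]
166 z if back edge mm 51.7
168 z if back edge mm 45.1
170 z if back edge mm 38.4
172 z if back edge mm 31.7
174 z if back edge mm 24.9
176 z if back edge mm 18.1
178 z if back edge mm 11.3
t 10.1 tcp [529.5 321.2 139.1] ang -174.0 F [ 0.5  0.5 -0.6] gap 59.7 j6 -0.7
offset [246.8  65.6  48.5] yaw -8.5
```

Window edges: before, 20.5 mm (a 20 mm disc in the tube); now about 35 mm (20+16). This confirms that the second 20 is needed.

```bash
python3 -m handwheel '{"offset":[[247,66,48],[247,66,48],[247,66,48],[247,66,48],[247,66,48],[247,66,48],[247,66,48],[247,66,48]],"yaw":[-8.5,-8.5,-8.5,-8.5,-8.5,-8.5,-8.5,-8.5]}' 57; python3 go.py 490 69 20 14.5
```

```text
time: 10.9
tcp_pos: [0.4899, 0.0688, 0.0899]
tool_rot: [-0.0, 0.791, -0.612, 0.0]
force: [0.3, 0.3, 0.2]
finger_gap: 0.653
gripper_force: 0.0
t 10.9 tcp [489.9  68.8  89.9] ang -165.5 F [0.3 0.3 0.2] gap 56.8 j6 -0.22
offset [-0.2 -0.2 69.9] yaw -0.0
```

```bash
python3 -m handwheel '{"offset":[[0,0,40],[0,0,60],[0,0,66],[0,0,70],[0,0,70]],"yaw":[0,0,0,0,0]}'; python3 -m handwheel '{"offset":[[0,0,0],[0,0,0],[0,0,0],[0,0,0]],"yaw":[0,0,0,0]}' 40 5;  python3 -m handwheel '{"offset":[[0,0,0],[0,0,0],[0,0,0],[0,0,0],[0,0,0],[0,0,0],[0,0,0],[0,0,0],[0,0,0],[0,0,0],[0,0,0],[0,0,0],[0,0,0],[0,0,0]],"yaw":[0,0,0,-8,-16,-24,-32,-40,-48,-56,-64,-72,-80,-90]}' 56;python3 -m handwheel '{"offset":[[0,0,0],[0,0,0],[0,0,0],[0,0,0],[0,0,0]],"yaw":[0,0,0,0,0]}' 40 15; python3 go.py 529.3 321 125 
```

```text
time: 11.4
tcp_pos: [0.49, 0.0692, 0.0203]
tool_rot: [-0.0, 0.791, -0.612, 0.0]
force: [0.1, -0.9, 0.9]
finger_gap: 0.657
gripper_force: 0.0
time: 11.8
tcp_pos: [0.4898, 0.0685, 0.0208]
tool_rot: [-0.001, 0.791, -0.612, 0.0]
force: [-0.3, 0.6, 3.7]
finger_gap: 0.503
gripper_force: 5.0
time: 13.2
tcp_pos: [0.4893, 0.0682, 0.0199]
tool_rot: [0.0, 0.993, 0.117, -0.0]
force: [-0.1, 0.2, 0.2]
finger_gap: 0.645
gripper_force: 0.0
time: 13.7
tcp_pos: [0.4893, 0.0683, 0.02]
tool_rot: [0.0, 0.994, 0.113, -0.0]
force: [-0.3, 0.3, 0.7]
finger_gap: 0.497
gripper_force: 15.0
t 13.7 tcp [489.3  68.3  20. ] ang -77.0 F [-0.3  0.3  0.7] gap 43.2 j6 1.33
offset [  95.9 -237.2 -105. ] yaw
```

```bash
python3 -m handwheel '{"offset":[[0,0,-20],[0,0,-60],[0,0,-105],[96,-237,-105],[96,-237,-105],[96,-237,-105],[96,-237,-105],[96,-237,-105],[96,-237,-105],[96,-237,-105],[96,-237,-105],[96,-237,-105]],"yaw":[0,0,0,0,0,0,0,0,0,0,0,0]}'; python3 go.py 529.3 321 86
python3 - <<'E'
from h import *
s=shoot("scene","s4.npz"); cv2.imwrite("pics/s4.png",cv2.resize(s["pixels"][110:230,240:396],(780,600),interpolation=cv2.INTER_CUBIC)[:,:,::-1])
E
```

```text
time: 14.9
tcp_pos: [0.5291, 0.3193, 0.1251]
tool_rot: [0.0, 0.994, 0.113, -0.0]
force: [-0.4, -0.2, -0.5]
finger_gap: 0.495
gripper_force: 15.0
t 14.9 tcp [529.1 319.3 125.1] ang -77.0 F [-0.4 -0.2 -0.5] gap 43.1 j6 0.99
offset [ 0.6 -1.7 39.1] yaw
```

View pics/s4.png

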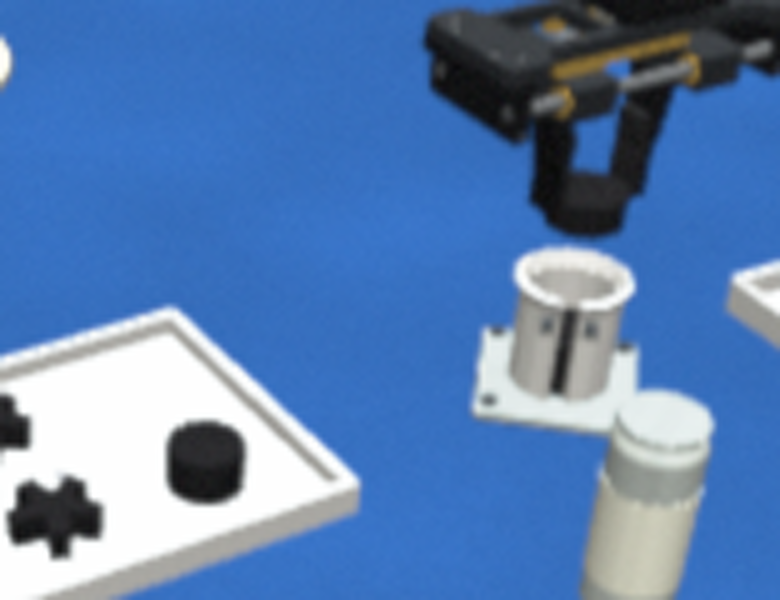

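The 20 mm disc is held level at (585,205) above the mouth at (575,275), and the 28 mm disc stays in the tray at (205,460). Now to lower it.

```bash
python3 -m handwheel '{"offset":[[0,-2,20],[0,-2,32],[0,-2,36],[0,-2,39],[0,-2,41],[0,-2,43],[0,-2,45],[0,-2,46.5],[0,-2,46.5]],"yaw":[0,0,0,0,0,0,0,0,0]}'; python3 go.py
```

```text
time: 15.85
tcp_pos: [0.5288, 0.3228, 0.0784]
tool_rot: [0.0, 0.994, 0.114, -0.0]
force: [0.5, 0.5, -0.5]
finger_gap: 0.493
gripper_force: 15.0
t 15.85 tcp [528.8 322.8  78.4] ang -76.9 F [ 0.5  0.5 -0.5] gap 42.9 j6 0.99
```

No contact, so the disc is in the bore. I'll release and retreat clear of the view.

```bash
python3 -m handwheel '{"offset":[[0,0,0],[0,0,0],[0,0,0],[0,0,0]],"yaw":[0,0,0,0]}' 60; python3 -m handwheel '{"offset":[[0,0,-25],[0,0,-60],[0,0,-90],[150,0,-120],[150,0,-120],[150,0,-120],[150,0,-120],[150,0,-120]],"yaw":[0,0,0,0,0,0,0,0]}'; python3 go.py; python3 - <<'E'
from h import *
s=shoot("scene","s5.npz"); t=shoot("top","t5.npz")
z=lambda i:cv2.resize(i,(390,390),interpolation=cv2.INTER_CUBIC)
cv2.imwrite("pics/s5.png",np.hstack([z(s["pixels"][145:205,325:385]),z(t["pixels"][180:250,105:175])])[:,:,::-1])
g=cv2.cvtColor(s["pixels"],cv2.COLOR_RGB2GRAY); print(g[160:174,348:360])
E
```

```text
time: 16.25
tcp_pos: [0.5289, 0.3229, 0.0787]
tool_rot: [-0.0, 0.994, 0.114, 0.0]
force: [-0.4, 0.2, 0.3]
finger_gap: 0.68
gripper_force: 0.0
time: 17.05
tcp_pos: [0.6756, 0.3564, 0.1964]
tool_rot: [0.0, 0.994, 0.113, -0.001]
force: [-1.1, 0.1, -0.5]
finger_gap: 0.69
gripper_force: 0.0
t 17.05 tcp [675.6 356.4 196.4] ang -77.0 F [-1.1  0.1 -0.5] gap 60.0 j6 1.1
[[213 222 222 223 224 228 223 222 215 209 202 179]
 [237 236 239 238 238 239 240 239 238 237 235 227]
 [232 232 235 236 233 238 237 238 241 237 237 236]
 [220 211 215 215 210 218 214 219 226 227 235 231]
 [187 175 180 177 167 168 169 173 183 197 215 208]
 [158 141 137 130 116 112 116 121 132 137 150 162]
 [122  89  73  63  58  56  58  58  61  67  87 112]
 [116  61  50  46  44  41  43  45  44  45  48  61]
 [210 129 108  74  50  45  43  42  40  42  43  50]
 [229 219 221 172 100  49  45  54  76  92  96 106]
 [178 215 224 201 154  70  52  99 178 224 228 229]
 [138 143 148 162 152  68  53 110 195 233 232 232]
 [145 137 132 132 109  54  50  92 144 162 153 152]
 [139 126 126 132  95  46  49  95 139 138 139 146]]
```

View pics/s5.png

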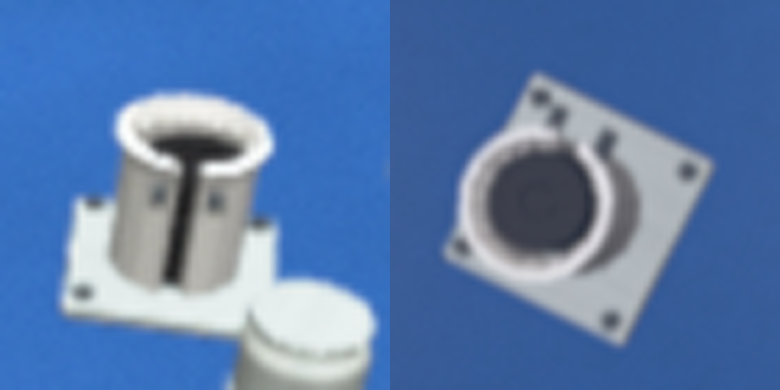

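The tube's top disc lies flat and centred at (195,148) in the left panel and (540,200) in the right. Its far edge, at full-res row ≈165, gives about 55 mm, level with the mark. The arm touches nothing, so I'm handing in.

```bash
python3 -c "
from bench import robot
print(robot.finish_job())"
```

```text
the job is handed in; nothing more can be done
None
```

I handed the job in at about 17 s of the 64 s allowed: the tube now holds 20 + 16 + 20 mm discs, and by the camera its top is within about 2 mm of the mark; the 12 and 28 mm discs and the stars were left untouched in the tray, and no verdict was reported back.

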